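# Seat the tin and roll its label to the front

### The job

Slide the blue-lidded tin along the grey stand until it drops fully home into the round white seat, then roll it round with a fingertip near the edge of its lid until its label faces the stand's front, in line with the red mark. The tin is too wide to grip and dents easily, so push and press on it gently, keep it upright, and leave the other things on the bench alone.

Things in the scene. Friction and masses are not known exactly. Their poses are not given: they have to be found in the camera images.
- stand: grey stand fixed to the bench, a flat deck of slippery plastic (tin on it: friction 0.16) 25 mm high, 150 mm along its x, 315 mm along its y (from y = -75 to +240 mm). Origin on the bench under the seat's axis. x points from its front (the side with the red mark, -x, towards the robot) to its back; y along the stand to the open end where the tin starts; z up.
- channel (a point): middle of the channel on the deck, 150 mm along the stand's +y from the seat's axis. Two aluminium rails, 12 mm high above the deck, guide the tin along y (from y = 30 to 238 mm); their inner faces are at x = -53.5 and +53.5 mm in the stand's frame.
- stops (a point): midway between two stop pads at the stand's -y end, 46 mm above the bench, a backstop in case the tin overshoots. The pads are 30 mm wide and rigid, 40 degrees either side of -y, their faces 53 mm from the seat's axis, from 31 to 62 mm above the bench.
- seat (a point): centre of the round seat: a white slippery plastic disc at the bottom of a round recess, 104 mm across and 4 mm deep, in the deck; this point is on the disc's top, 21 mm above the bench. The disc is sprung: with the tin on it, a press of 2 to 5 N starts to sink it, 3 N more per mm, to a stop after 6 mm. Home, the tin stands in the recess, free to turn.
- front_mark (a point): the point in space where the middle of the label is when the tin is home and faces the front: 50 mm to the front (-x of the stand) of the seat's axis, 61 mm above the bench, right above the line from the axis to the red mark on the deck's front edge.
- tin: closed steel tin with a flat blue lid with a grippy coating (friction 0.8), 100 mm across, 80 mm high, 0.36 to 0.52 kg, loose, standing on the deck between the rails. Origin at the centre of its underside, z up through the lid; the label is on its -x side: yellow with a red band and a black bar in its middle, and a yellow stripe on the lid from above the label inward.
- label (a point): the middle of the label on the tin's side wall, 50 mm from its axis, 40 mm above its underside; it turns with the tin.
- grease_tub: white tub with red lid, 70 mm across, 64 mm high, loose bystander; origin under its centre.
- threadlock: small red bottle with black spout, 30 mm across, 100 mm high, loose bystander; origin under its centre.
- ptfe_tape: white roll of sealing tape, 50 mm across, 14 mm high, lying flat, loose bystander; origin under its centre.
Not all that is in view belongs to the job. Leave any purple look-alike of the tin alone.

How it is judged:
By the outcome, as a careful person would: the job done as asked, in the order asked, and still so for the second after the job is handed in, with the robot touching nothing.
It also fails if it takes over 54 s, if anything falls off the work surface, if the arm or the gripper's body presses on something with over 40 N, if the wrist force passes 120 N, or if a joint passes its speed limit or range.

### The arm

A 6-joint arm with a two-finger parallel gripper is mounted at the origin on a cart in front of the work surface, level with it; the furniture and walls round the work are solid. World frame = base frame: x ahead of the robot, y to its left, z up, the work surface at z = 0. Lengths are in m, angles in rad, forces in N, time in s.
With the tool pointing down it reaches from about 0.375 to 0.9 m from the base axis. Payload 3.1 kg.
Tool frame: the origin (TCP) lies on the centre line of the jaws, within the pads' length; the fingertips stand ahead of it and the grasp point (between the pads) lies 3 mm ahead of it (robot.tip_reach is the z of the fingertips in the tool frame, in m); z points along the fingers, y is the line along which they close (so a half turn about z gives the same grasp; the last joint's range is limited). The gripper opens to 87 mm and grips with 3 to 60 N. Pads are 19 mm wide; open, the fingers measure 117 mm over their backs; the gripper's body (75 mm by 190 mm) begins 51 mm behind the grasp point.
Start: joints at [1.024, 0.527, 1.433, -0, 1.181, -0.178], TCP at [0.225, 0.583, 0.214] pointing down, gripper open.
Joint ranges: [-3.08, 3.08], [-0.75, 2.2], [0.22, 2.44], [-1.43, 4.57], [0, 2.65], [-2.85, 2.85]. Speed limits (rad/s): [2.79, 2.79, 3.14, 3.14, 3.14, 3.14].

### API

Orientations are given as a unit quaternion [x, y, z, w].
In Python, from rig import sensors, eyes, ticket, robot gives the robot as it stands.
- The arm moves only by the tool drive_tool, never from a script. Its argument "deltas" is a list that holds one entry, the list of rows, each a list of 6 numbers: the shift along the tool's x, y, z in mm, then the turn, a rotation vector about the tool's x, y, z in rad. A call has 1 to 8 rows; each row shifts and turns the commanded pose from where the row before left it, along the tool's axes as they then stand; what a row does not reach is not made up. A row lasts 1/12 s, in which the tool goes at most 41.7 mm and 7.16 degrees, less where a joint would pass 70% of its speed; a pose out of reach is approached as far as the arm can. A call is refused whole if a number of a shift passes 41.7 or a number of a turn 0.125, either way. A call with a gripper value outside its range is refused whole. "gripper" is the opening in per cent of the stroke, from 0 (shut) to 100 (fully open), set as the call begins (left out, the last holds). The fingers move at their own pace and stop on an object; "squeeze" is the grip in N (left out, the last holds). Time passes only in rows, so rows that do not move let the fingers close. It gives the time, the measured TCP pose, the force, the opening and the grip force at its end, in the units of the state.
- sensors.get_obs(): the state, without advancing time (a new reading comes with each control period).
- eyes.camera(name): name is "scene" or "top" or "wrist"; returns a dict with "img" (480x640x3 uint8, red, green, blue), "fov_y" (degrees; the focal length in pixels is half the picture's height over the tangent of half this angle, whatever the lens; pixels are square), "cx", "cy" (the principal point, pixels), "xyz" and "attitude" of the camera in the world; the wrist camera has in their place "hand_eye" (4x4, takes a point from camera to tool coordinates, whose origin is the TCP and whose axes are the flange's). Camera axes: x right, y up, looking along -z (the intrinsics and any distortion apply to the point x, -y, -z); pixel columns grow to the right and rows downward; lengths in m; the calibration is good to about 2 mm. A picture is of the moment at which its call begins: read the wrist's pose just before it. There is no depth.
- ticket.hand_in(): hands the job in; it is judged then, once.
The state is a dict: "time": time; "q": joint angles; "joint_velocities": joint speeds; "joint_torque": joint torques, N m; "position": TCP position; "tool_rot": TCP orientation; "ft_force": force on the tool from outside, world axes, zero at the start; "moment": the same for the moment, N m; "grip_width": finger opening in m; "grip_force": force on a finger pad.
Only numpy, scipy, OpenCV 4.12 (cv2) and the standard library are available. Lean on these libraries where they do the work, as an engineer would, in place of code of your own. Each camera call takes 0.05 s, during which the arm holds its last target. There are 200 camera calls.

## Working session

There is one attempt and no reset: what is moved stays moved. The work goes in short steps, Python scripts to look and compute and a tool call to move; the robot and the scene stay as the last step left them, time stands still between calls to the robot, and variables do not carry over. Pictures are saved under pics/ and viewed, at most 10 in all, crops included, and the job is handed in when it is done.

Besides the shell and the picture viewer there is one more tool, called by a JSON object that holds its "name" and its "arguments", one argument or row to a line. drive_tool: Moves the arm, as the interface text tells. Its arguments: {"type":"object","properties":{"deltas":{"type":"array"},"gripper":{"type":"number"},"squeeze":{"type":"number"}},"required":["deltas"]}

```bash
ls; mkdir -p pics
python3 - <<'E'
from rig import sensors, eyes, ticket, robot
import cv2,pickle
o=sensors.get_obs(); print(o, robot.tip_reach)
D={}
for n in("scene","top"):
    c=eyes.camera(n); D[n]=c
    cv2.imwrite(f"pics/{n}0.png",c["img"][:,:,::-1]); print({k:v for k,v in c.items() if k!="img"})
pickle.dump(D,open("d0.pkl","wb"))
E
```

```text
pics
{'time': 0.0, 'q': array([ 1.02352755e+00,  5.28476400e-01,  1.43392783e+00, -9.54965143e-06,
        1.18140280e+00, -1.78497385e-01]), 'joint_velocities': array([ 0.00168834, -0.00071755, -0.00094602, -0.00104715, -0.00156642,
       -0.00065167]), 'joint_torque': array([ 9.42645529e-04, -4.40051830e+01, -1.76589489e+01,  6.33584079e-02,
        5.84103190e-02, -1.54108111e-04]), 'position': array([0.22486012, 0.582324  , 0.21285726]), 'tool_rot': array([ 1.83340776e-01,  9.83048795e-01, -1.03665117e-03, -3.88891424e-04]), 'ft_force': array([-0.13842826,  0.67911595,  0.74306926]), 'moment': array([-0.00299018, -0.02421104,  0.0139501 ]), 'grip_force': 0.0, 'grip_width': 0.08730799219217919} 0.022
{'fov_y': 57.27637063250479, 'cx': 316.43309927141974, 'cy': 239.70585244680308, 'xyz': array([ 0.0809837 , -0.24390862,  0.74602486]), 'attitude': array([ 0.28203208, -0.17185172, -0.5078079 ,  0.79564818])}
{'fov_y': 47.076133085233735, 'cx': 323.63424516461725, 'cy': 240.1682455901491, 'xyz': array([0.39372901, 0.00299327, 1.08826151]), 'attitude': array([-0.0696703 ,  0.05867205,  0.70660173, -0.70172476])}
```

View pics/scene0.png

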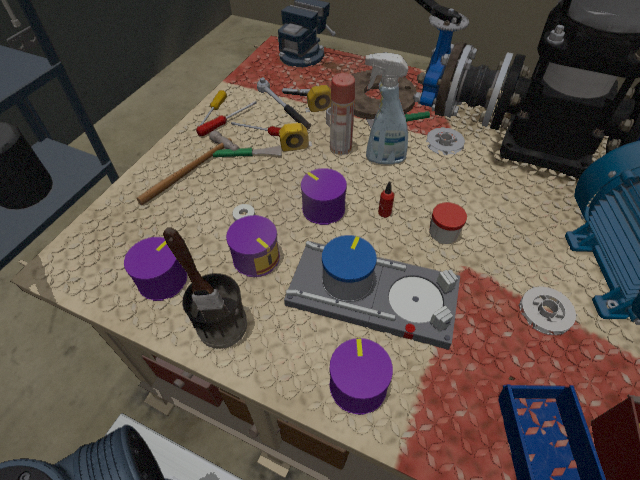

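View pics/top0.png

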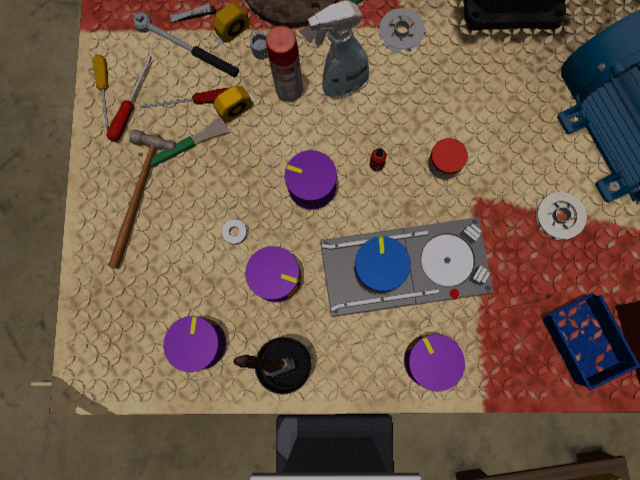

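The scene view shows the blue-lidded tin at (349,265) on the grey stand, with the seat at (416,300) and the red mark at (410,330). The top view shows the tin at (383,263), its stripe at (381,245), the seat at (447,259) and the red mark at (454,294).

Candidates in the top view are the blue lid (383,263) and the purple lids (311,180), (272,273), (191,343) and (437,362). The blue one is the tin. Its label faces the back, so it needs about a half turn.

```bash
cat > h.py <<'E'
import numpy as np, cv2
from scipy.spatial.transform import Rotation as R
def ray(c,uv,pose=None):
    f=c["img"].shape[0]/2/np.tan(np.radians(c["fov_y"]/2))
    d=np.array([(uv[0]-c["cx"])/f,-(uv[1]-c["cy"])/f,-1.])
    if "xyz" in c: o,M=np.array(c["xyz"]),R.from_quat(c["attitude"]).as_matrix()
    else:
        H=np.array(c["hand_eye"]); T=R.from_quat(pose["tool_rot"]).as_matrix()
        o=pose["position"]+T@H[:3,3]; M=T@H[:3,:3]
    return o,M@d
def onz(c,uv,z,pose=None):
    o,d=ray(c,uv,pose); return o+d*(z-o[2])/d[2]
def blobs(img,lo,hi,roi=None,amin=20):
    h=cv2.cvtColor(img,cv2.COLOR_RGB2HSV); m=cv2.inRange(h,np.array(lo),np.array(hi))
    if roi is not None:
        k=np.zeros_like(m); x0,y0,x1,y1=roi; k[y0:y1,x0:x1]=255; m&=k
    cs,_=cv2.findContours(m,cv2.RETR_EXTERNAL,cv2.CHAIN_APPROX_NONE)
    return sorted([c for c in cs if cv2.contourArea(c)>amin],key=cv2.contourArea)[::-1],m
def circ(c,cont,z,pose=None):
    P=np.array([onz(c,p[0],z,pose)[:2] for p in cv2.convexHull(cont)])
    A=np.c_[2*P,np.ones(len(P))]; s=np.linalg.lstsq(A,(P**2).sum(1),rcond=None)[0]
    return s[:2],np.sqrt(s[2]+s[:2]@s[:2])
E
python3 - <<'E'
from h import *; import pickle
D=pickle.load(open("d0.pkl","rb"))
for n,rl,rs,rr in(("top",(350,225,415,300),(415,230,478,290),(445,284,465,302)),("scene",(315,232,384,285),(385,272,446,326),(400,322,420,340))):
    c=D[n]; im=c["img"]
    b,_=blobs(im,(95,120,40),(118,255,255),rl); print(n,"lid",circ(c,b[0],.105),cv2.contourArea(b[0]))
    b,_=blobs(im,(0,0,150),(180,40,255),rs); print("seat",circ(c,b[0],.021),cv2.boundingRect(b[0]))
    b,_=blobs(im,(20,120,80),(35,255,255),rl); print("stripe",[onz(c,b_.mean((0,1)),.105).round(4) for b_ in b])
    b,_=blobs(im,(0,150,60),(8,255,255),rr); print("mark",[onz(c,b_.mean((0,1)),.025).round(4) for b_ in b])
c=D["top"]
for n,uv,z in(("tub",(449,156),.064),("bottle",(378,153),.1),("tape",(234,232),.014),("pR",(437,362),.08),("pL",(272,273),.08),("pB",(311,178),.08)): print(n,onz(c,uv,z).round(3))
for uv in((321,238),(478,219),(492,291),(332,315),(471,232),(482,274)): print(uv,onz(c,uv,.025).round(3))
v=cv2.resize(c["img"][215:325,310:500],None,fx=4,fy=4,interpolation=cv2.INTER_CUBIC)
cv2.imwrite("pics/crop1.png",v[:,:,::-1])
E
```

```text
top lid (array([ 0.53145861, -0.08742958]), np.float64(0.04962242350494673)) 2202.0
seat (array([ 0.5491332 , -0.22107183]), np.float64(0.04967461474007887)) (422, 235, 51, 51)
stripe [array([ 0.5653, -0.086 ,  0.105 ])]
mark [array([ 0.4834, -0.231 ,  0.025 ])]
scene lid (array([ 0.52634327, -0.0891288 ]), np.float64(0.05074069605332085)) 1869.5
seat (array([ 0.54793269, -0.22552633]), np.float64(0.051931706460973316)) (389, 277, 57, 46)
stripe [array([ 0.5641, -0.0862,  0.105 ])]
mark [array([ 0.4838, -0.2306,  0.025 ])]
tub [ 0.746 -0.225  0.064]
bottle [ 0.741 -0.085  0.1  ]
tape [0.609 0.198 0.014]
pR [ 0.357 -0.183  0.08 ]
pL [0.518 0.114 0.08 ]
pB [0.699 0.042 0.08 ]
(321, 238) [0.594 0.024 0.025]
(478, 219) [ 0.629 -0.285  0.025]
(492, 291) [ 0.487 -0.304  0.025]
(332, 315) [0.443 0.004 0.025]
(471, 232) [ 0.603 -0.27   0.025]
(482, 274) [ 0.52  -0.286  0.025]
```

View pics/crop1.png

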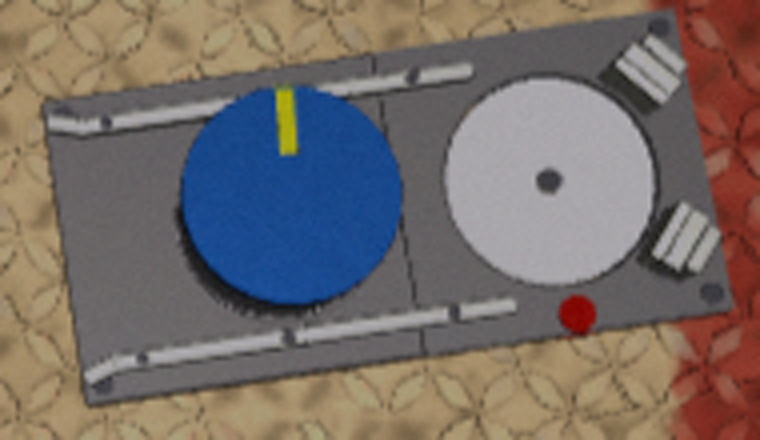

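The crop confirms the tin: a blue lid at (292,195) with its yellow stripe pointing to the back. The seat is free at (549,180) and the red mark is at (577,314). The stand is yawed about +7.4° and its seat is at (0.549,-0.223). I'll rise and line the tool up with the stand, so tool x is stand +y and tool y is stand +x.

{"name": "drive_tool", "arguments": {
  "deltas": [
    [[0,0,-17,0,0,0.12],[0,0,-17,0,0,0.12],[0,0,-17,0,0,0.12],[0,0,-17,0,0,0.12],[0,0,-17,0,0,0.12],[0,0,-17,0,0,0.12],[0,0,-17,0,0,0.12],[0,0,-17,0,0,0.12]]
  ],
  "gripper": 46
}}

```text
time: 0.77
position: [0.225, 0.5826, 0.35]
tool_rot: [0.619, 0.785, -0.001, 0.0]
ft_force: [-0.1, 0.6, 1.1]
grip_width: 0.0433
grip_force: 0.0
```

{"name": "drive_tool", "arguments": {
  "deltas": [
    [[0,0,0,0,0,0.113],[-26,22,0,0,0,0],[-26,22,0,0,0,0],[-26,22,0,0,0,0],[-26,22,0,0,0,0],[-26,22,0,0,0,0],[-26,22,0,0,0,0],[-26,22,0,0,0,0]]
  ]
}}

```text
time: 1.43
position: [0.4021, 0.4208, 0.3493]
tool_rot: [0.66, 0.751, -0.001, -0.0]
ft_force: [0.9, -0.2, -0.2]
grip_width: 0.0399
grip_force: 0.0
```

{"name": "drive_tool", "arguments": {
  "deltas": [
    [[-28,8,0,0,0,0],[-28,8,0,0,0,0],[-28,8,0,0,0,0],[-28,8,0,0,0,0],[-28,8,0,0,0,0],[-28,8,0,0,0,0],[-28,8,0,0,0,0],[-28,8,0,0,0,0]]
  ]
}}

```text
time: 2.1
position: [0.4937, 0.207, 0.3494]
tool_rot: [0.66, 0.751, -0.0, -0.0]
ft_force: [1.1, 0.8, -0.3]
grip_width: 0.0402
grip_force: 0.0
```

{"name": "drive_tool", "arguments": {
  "deltas": [
    [[-26,0,10,0,0,0],[-26,0,15,0,0,0],[-26,0,20,0,0,0],[-26,0,20,0,0,0],[-26,0,20,0,0,0],[-26,0,20,0,0,0],[0,0,20,0,0,0],[0,0,0,0,0,0]]
  ]
}}

```text
time: 2.77
position: [0.5108, 0.0525, 0.221]
tool_rot: [0.661, 0.75, -0.003, -0.004]
ft_force: [-1.0, -0.7, -0.4]
grip_width: 0.0396
grip_force: 0.0
```

{"name": "drive_tool", "arguments": {
  "deltas": [
    [[-12,1,0,0,0,0],[-16,1,0,0,0,0],[-16,0,0,0,0,0],[-12,0,0,0,0,0],[-7,0,0,0,0,0],[0,0,0,0,0,0]]
  ]
}}

```text
time: 3.27
position: [0.5248, -0.0098, 0.2258]
tool_rot: [0.661, 0.751, 0.0, 0.001]
ft_force: [-0.1, 0.4, 0.2]
grip_width: 0.0402
grip_force: 0.0
```

Run:
```python
from rig import sensors, eyes
from h import *; import pickle
o=sensors.get_obs(); c=eyes.camera("wrist"); print(o["position"],c["hand_eye"],c["fov_y"],c["cx"],c["cy"])
pickle.dump((o,c),open("w1.pkl","wb")); cv2.imwrite("pics/w1.png",c["img"][:,:,::-1])
```

```text
[ 0.52478181 -0.00977805  0.22580004] [[ 5.48314352e-04  9.66035744e-01  2.58407896e-01  7.08402679e-02]
 [ 9.99999767e-01 -6.34454775e-04  2.49960498e-04  5.29247359e-04]
 [ 4.05418899e-04  2.58407699e-01 -9.66035867e-01 -1.69430476e-01]
 [ 0.00000000e+00  0.00000000e+00  0.00000000e+00  1.00000000e+00]] 69.49675209253859 324.57629969020013 238.48886290512868
```

View pics/w1.png

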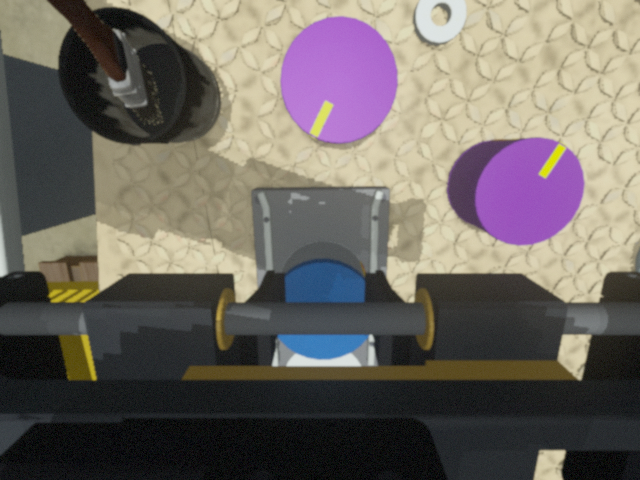

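The wrist view shows the stand's open end at row 188, from (252,188) to (389,188). The tin's lid is below, with its rear edge at about (325,260), and the fingers are beside it at about (270,300) and (380,300).

Run:
```python
from h import *; import pickle
o,c=pickle.load(open("w1.pkl","rb"))
S=np.array([.5487,-.223]);a=np.radians(7.4);xs=np.array([np.cos(a),np.sin(a)]);ys=np.array([-xs[1],xs[0]])
def st(p): d=p[:2]-S; return (np.array([d@xs,d@ys])*1e3).round(1)
print("tcp",st(o["position"]))
for n,uv,z in(("endL",(252,188),.025),("endR",(389,188),.025),("railL",(266,225),.037),("railR",(377,225),.037),("rear",(325,260),.105)): print(n,st(onz(c,uv,z,o)))
b,m=blobs(c["img"],(95,120,40),(118,255,255),(280,255,372,300)); 
P=np.array([onz(c,p[0],.105,o) for p in b[0]]); T=np.array([st(p) for p in P]); print("tin ymax",T[:,1].max(), T[:,0].min(),T[:,0].max(), T[T[:,1].argmax()])
```

```text
tcp [  3.7 214.5]
endL [-72.7 241.9]
endR [ 73.3 241.8]
railL [-57.6 204.2]
railR [ 60.2 204.1]
rear [  4.8 187.9]
tin ymax 188.9 -31.9 41.0 [  3.  188.9]
```

{"name": "drive_tool", "arguments": {
  "deltas": [
    [[0,-1,20,0,0,0],[0,-1,25,0,0,0],[0,-1,25,0,0,0],[0,0,25,0,0,0],[0,0,25,0,0,0],[0,0,20,0,0,0],[0,0,13,0,0,0],[0,0,0,0,0,0]]
  ]
}}

```text
time: 3.98
position: [0.5188, -0.0077, 0.0695]
tool_rot: [0.66, 0.751, -0.001, -0.003]
ft_force: [-0.6, -1.2, -0.3]
grip_width: 0.0398
grip_force: 0.0
```

{"name": "drive_tool", "arguments": {
  "deltas": [
    [[-4,0,0,0,0,0],[-4,0,0,0,0,0],[-3,0,0,0,0,0],[-3,0,0,0,0,0],[-3,0,0,0,0,0],[-3,0,0,0,0,0],[-3,0,0,0,0,0],[-3,0,0,0,0,0]]
  ]
}}

```text
time: 4.65
position: [0.5243, -0.035, 0.072]
tool_rot: [0.66, 0.751, 0.0, 0.0]
ft_force: [0.2, 0.9, 0.7]
grip_width: 0.0401
grip_force: 0.5
```

{"name": "drive_tool", "arguments": {
  "deltas": [
    [[-4,0,0,0,0,0],[-5,0,0,0,0,0],[-5,0,0,0,0,0],[-5,0,0,0,0,0],[-5,0,0,0,0,0],[-5,0,0,0,0,0],[-5,0,0,0,0,0],[-5,0,0,0,0,0]]
  ]
}}

```text
time: 5.32
position: [0.5293, -0.0739, 0.0718]
tool_rot: [0.66, 0.751, -0.0, -0.0]
ft_force: [-0.9, 0.6, 0.6]
grip_width: 0.04
grip_force: 0.4
```

{"name": "drive_tool", "arguments": {
  "deltas": [
    [[-5,0,0,0,0,0],[-5,0,0,0,0,0],[-5,0,0,0,0,0],[-5,0,0,0,0,0],[-5,0,0,0,0,0],[-5,0,0,0,0,0],[-5,0,0,0,0,0],[-5,0,0,0,0,0]]
  ]
}}

```text
time: 5.98
position: [0.5344, -0.1135, 0.0718]
tool_rot: [0.66, 0.751, -0.0, -0.0]
ft_force: [1.4, 1.2, 0.4]
grip_width: 0.0397
grip_force: 0.4
```

{"name": "drive_tool", "arguments": {
  "deltas": [
    [[-5,0,0,0,0,0],[-5,0,0,0,0,0],[-5,0,0,0,0,0],[-5,0,0,0,0,0],[-4,0,0,0,0,0],[-4,0,0,0,0,0],[-3,0,0,0,0,0],[-2,0,0,0,0,0]]
  ]
}}

```text
time: 6.65
position: [0.5388, -0.1463, 0.0719]
tool_rot: [0.66, 0.751, -0.0, 0.0]
ft_force: [-1.0, 0.8, -0.8]
grip_width: 0.0404
grip_force: 0.3
```

```bash
cat > look.py <<'E'
import sys
from rig import sensors, eyes
from h import *
S=np.array([.5487,-.223]);a=np.radians(7.4);xs=np.array([np.cos(a),np.sin(a)]);ys=np.array([-xs[1],xs[0]])
def st(p): d=np.asarray(p)[:2]-S; return (np.array([d@xs,d@ys])*1e3).round(1)
z=float(sys.argv[1])
o=sensors.get_obs(); print("t",o["time"],"tcp",st(o["position"]),o["position"][2].round(4),"F",o["ft_force"].round(1),"q1,6",o["q"][[0,5]].round(2))
for n in("top","scene"):
    c=eyes.camera(n); im=c["img"]; roi=(340,220,500,310) if n=="top" else (310,225,470,330)
    b,_=blobs(im,(95,120,40),(118,255,255),roi)
    if b:
        p,r=circ(c,np.vstack(b[:3]),z); print(n,"lid",st(p),"r",(r*1e3).round(1))
    y,_=blobs(im,(20,120,80),(35,255,255),roi,8)
    if y:
        q=onz(c,y[0].mean((0,1)),z)[:2]; d=st(q)-st(p); print("stripe",st(q),"ang_stand",np.degrees(np.arctan2(d[1],d[0])).round(1))
    if len(sys.argv)>2:
        x0,y0,x1,y1=(400,210,505,310) if n=="top" else (330,215,480,345)
        cv2.imwrite(f"pics/{sys.argv[2]}_{n}.png",cv2.resize(im[y0:y1,x0:x1],None,fx=4,fy=4,interpolation=cv2.INTER_CUBIC)[:,:,::-1])
E
python3 look.py .105
```

```text
t 6.65 tcp [ 0.  77.3] 0.0719 F [-1.   0.8 -0.8] q1,6 [-0.47 -0.59]
scene lid [-7.4 21.1] r 50.0
stripe [31.2 16.3] ang_stand -7.1
```

{"name": "drive_tool", "arguments": {
  "deltas": [
    [[-2,0,0,0,0,0],[-3,0,0,0,0,0],[-3,0,0,0,0,0],[-3,0,0,0,0,0],[-3,0,0,0,0,0],[-2,0,0,0,0,0],[-1,0,0,0,0,0],[-1,0,0,0,0,0]]
  ]
}}

```text
time: 7.42
position: [0.541, -0.1638, 0.0719]
tool_rot: [0.66, 0.751, 0.0, 0.0]
ft_force: [-0.6, 0.4, -0.6]
grip_width: 0.0404
grip_force: 0.3
```

{"name": "drive_tool", "arguments": {
  "deltas": [
    [[-1,0,0,0,0,0],[-1,0,0,0,0,0],[-1,0,0,0,0,0],[0,0,0,0,0,0]]
  ]
}}

```text
time: 7.75
position: [0.5414, -0.1668, 0.0719]
tool_rot: [0.66, 0.751, -0.0, 0.0]
ft_force: [0.0, -0.1, -0.4]
grip_width: 0.0403
grip_force: 0.1
```

```bash
python3 look.py .103
```

```text
t 7.75 tcp [ 0.  56.6] 0.0719 F [ 0.  -0.1 -0.4] q1,6 [-0.5  -0.62]
scene lid [-5.4  1.6] r 49.7
stripe [32.1 -3.1] ang_stand -7.1
```

{"name": "drive_tool", "arguments": {
  "deltas": [
    [[-0.7,0,0,0,0,0],[-0.7,0,0,0,0,0],[-0.6,0,0,0,0,0],[0,0,0,0,0,0]]
  ]
}}

```text
time: 8.18
position: [0.5416, -0.1687, 0.0718]
tool_rot: [0.66, 0.751, -0.0, -0.0]
ft_force: [-0.2, 0.4, -0.2]
grip_width: 0.0401
grip_force: 0.1
```

```bash
python3 look.py .103 a
```

```text
t 8.1833 tcp [-0.1 54.8] 0.0718 F [-0.2  0.4 -0.2] q1,6 [-0.5  -0.63]
scene lid [-7.7  0.6] r 49.9
stripe [30.5 -4.5] ang_stand -7.6
```

View pics/a_scene.png

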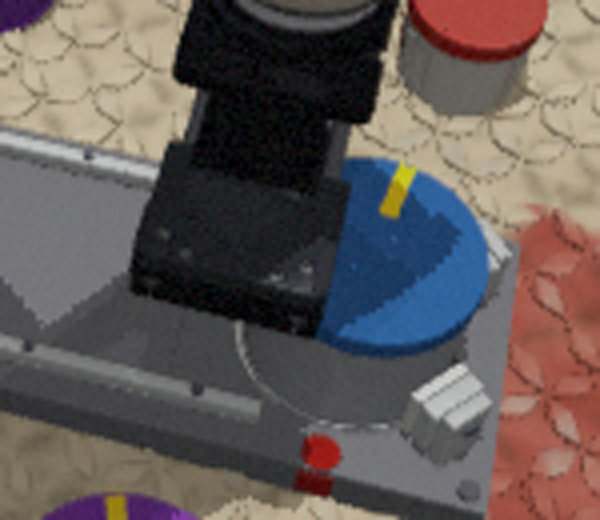

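The scene crop shows the tin's lid over the seat, with the gripper at its left. It isn't clear yet whether the tin has dropped, so I'll back off, go up and look.

{"name": "drive_tool", "arguments": {
  "deltas": [
    [[10,0,0,0,0,0],[20,0,0,0,0,0],[25,0,0,0,0,0],[20,0,-20,0,0,0],[15,0,-30,0,0,0],[0,0,-30,0,0,0],[0,0,-20,0,0,0],[0,0,0,0,0,0]]
  ],
  "gripper": 0
}}

```text
time: 8.95
position: [0.5327, -0.0791, 0.1762]
tool_rot: [0.66, 0.752, 0.002, 0.004]
ft_force: [0.2, 0.1, 0.4]
grip_width: 0.0015
grip_force: 0.0
```

```bash
python3 look.py .101 b; python3 look.py .105
```

```text
t 8.95 tcp [  2.6 144.8] 0.1762 F [0.2 0.1 0.4] q1,6 [-0.36 -0.49]
top lid [-4.1 -6.8] r 43.3
scene lid [-6.1  0.9] r 50.6
stripe [32.  -4.6] ang_stand -8.2
t 9.05 tcp [  0.2 145.4] 0.1726 F [-0.3  0.   0. ] q1,6 [-0.36 -0.49]
top lid [-4.2 -5.3] r 43.5
scene lid [-8.9  1.2] r 50.3
stripe [29.  -4.4] ang_stand -8.4
```

View pics/b_scene.png

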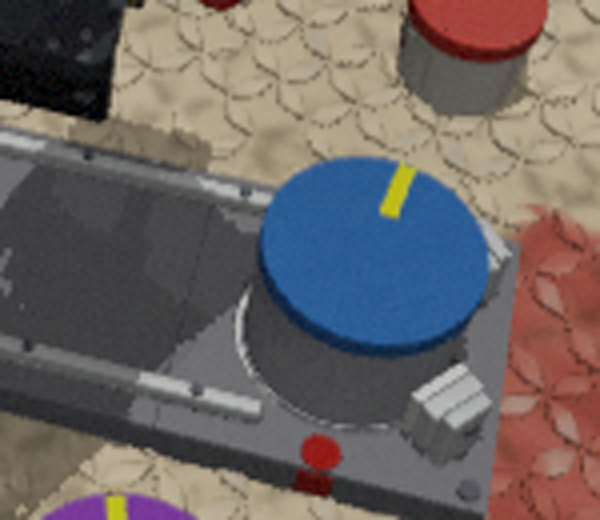

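The scene crop shows the tin upright over the seat, lid at (375,250) and stripe at (397,190), with a thin crescent of recess at its front left. The lid contact height will tell whether it's home: TCP 0.123 is home and 0.127 is not. Next I'll bring the closed fingertips over the lid's edge, with the tool wound back 1 rad.

{"name": "drive_tool", "arguments": {
  "deltas": [
    [[-20,4,0,0,0,0],[-30,6,0,0,0,0],[-35,7,0,0,0,0],[-35,7,0,0,0,0],[-30,5,0,0,0,0],[-15,2,0,0,0,0],[0,0,0,0,0,-0.12],[0,0,0,0,0,-0.12]]
  ]
}}

```text
time: 9.82
position: [0.5809, -0.2395, 0.1697]
tool_rot: [0.564, 0.826, 0.0, -0.002]
ft_force: [-0.8, 1.0, -0.0]
grip_width: 0.0004
grip_force: 0.0
```

{"name": "drive_tool", "arguments": {
  "deltas": [
    [[0,0,0,0,0,-0.12],[0,0,0,0,0,-0.12],[0,0,0,0,0,-0.12],[0,0,5,0,0,-0.12],[0,0,10,0,0,-0.12],[0,0,10,0,0,-0.12],[0,0,10,0,0,-0.04],[0,0,0,0,0,0]]
  ]
}}

```text
time: 10.48
position: [0.5794, -0.2369, 0.1333]
tool_rot: [0.219, 0.976, 0.002, -0.004]
ft_force: [0.9, 1.0, 0.2]
grip_width: 0.0005
grip_force: 0.0
```

```bash
python3 look.py .101
python3 - <<'E'
from rig import sensors
from h import *
T=R.from_quat(sensors.get_obs()["tool_rot"]).as_matrix(); print(T.round(3))
E
```

```text
t 10.4833 tcp [ 28.6 -17.7] 0.1333 F [0.9 1.  0.2] q1,6 [-0.57 -1.7 ]
top lid [ 3.8 12.5] r 39.9
scene lid [-6.4  0.6] r 50.5
stripe [31.  -4.7] ang_stand -8.1
[[-0.903  0.429 -0.003]
 [ 0.429  0.903  0.002]
 [ 0.004  0.001 -1.   ]]
```

{"name": "drive_tool", "arguments": {
  "deltas": [
    [[0,0,2,0,0,0],[0,0,2,0,0,0],[0,0,1,0,0,0],[0,0,0,0,0,0],[0,0,0,0,0,0]]
  ]
}}

```text
time: 11.0
position: [0.582, -0.239, 0.1321]
tool_rot: [0.219, 0.976, -0.0, 0.0]
ft_force: [0.5, -0.6, -0.2]
grip_width: 0.0006
grip_force: 0.0
```

{"name": "drive_tool", "arguments": {
  "deltas": [
    [[0,0,1,0,0,0],[0,0,1,0,0,0],[0,0,0,0,0,0]]
  ]
}}

```text
time: 11.25
position: [0.5818, -0.239, 0.1297]
tool_rot: [0.219, 0.976, 0.0, -0.0]
ft_force: [-0.1, -0.8, 0.3]
grip_width: 0.0002
grip_force: 0.0
```

{"name": "drive_tool", "arguments": {
  "deltas": [
    [[0,0,1,0,0,0],[0,0,1,0,0,0],[0,0,0,0,0,0]]
  ]
}}

```text
time: 11.5
position: [0.5818, -0.2389, 0.1276]
tool_rot: [0.219, 0.976, 0.0, -0.0]
ft_force: [0.2, 0.1, 0.5]
grip_width: 0.0002
grip_force: 0.0
```

{"name": "drive_tool", "arguments": {
  "deltas": [
    [[0,0,1,0,0,0],[0,0,1,0,0,0],[0,0,0,0,0,0]]
  ]
}}

```text
time: 11.75
position: [0.5818, -0.2389, 0.1256]
tool_rot: [0.219, 0.976, 0.0, -0.0]
ft_force: [0.2, -0.3, -0.7]
grip_width: 0.0004
grip_force: 0.0
```

{"name": "drive_tool", "arguments": {
  "deltas": [
    [[0,0,1,0,0,0],[0,0,1,0,0,0],[0,0,0,0,0,0]]
  ]
}}

```text
time: 12.0
position: [0.5819, -0.2389, 0.1236]
tool_rot: [0.219, 0.976, 0.0, -0.0]
ft_force: [0.7, 0.3, 0.5]
grip_width: 0.0009
grip_force: 0.0
```

There's no contact down to 0.1236, so the lid is below deck-standing height and the tin is home. I'll press gently now.

{"name": "drive_tool", "arguments": {
  "deltas": [
    [[0,0,1,0,0,0],[0,0,0,0,0,0],[0,0,0,0,0,0]]
  ]
}}

```text
time: 12.25
position: [0.582, -0.239, 0.1228]
tool_rot: [0.219, 0.976, 0.0, -0.0]
ft_force: [-0.1, 0.6, -0.4]
grip_width: 0.0001
grip_force: 0.0
```

{"name": "drive_tool", "arguments": {
  "deltas": [
    [[0,0,0.7,0,0,0],[0,0,0.3,0,0,0],[0,0,0,0,0,0]]
  ]
}}

```text
time: 12.5
position: [0.5819, -0.2389, 0.1218]
tool_rot: [0.219, 0.976, 0.0, -0.0]
ft_force: [0.1, -0.7, 0.1]
grip_width: 0.0006
grip_force: 0.0
```

{"name": "drive_tool", "arguments": {
  "deltas": [
    [[0,0,1,0,0,0],[0,0,0,0,0,0],[0,0,0,0,0,0]]
  ]
}}

```text
time: 12.75
position: [0.5819, -0.239, 0.1208]
tool_rot: [0.219, 0.976, 0.0, -0.0]
ft_force: [0.7, -0.8, -0.0]
grip_width: 0.0007
grip_force: 0.0
```

{"name": "drive_tool", "arguments": {
  "deltas": [
    [[0,0,1,0,0,0],[0,0,0,0,0,0],[0,0,0,0,0,0]]
  ]
}}

```text
time: 13.0
position: [0.5819, -0.2389, 0.1198]
tool_rot: [0.219, 0.976, 0.0, -0.0]
ft_force: [0.8, 0.0, 0.4]
grip_width: 0.0003
grip_force: 0.0
```

{"name": "drive_tool", "arguments": {
  "deltas": [
    [[0,0,0.7,0,0,0],[0,0,0,0,0,0]]
  ]
}}

```text
time: 13.17
position: [0.5819, -0.2389, 0.119]
tool_rot: [0.219, 0.976, 0.0, -0.0]
ft_force: [-0.6, 0.0, -0.3]
grip_width: 0.0006
grip_force: 0.0
```

```bash
python3 look.py .101 c
python3 - <<'E'
import cv2,numpy as np
a=cv2.imread("pics/c_top.png");b=cv2.imread("pics/c_scene.png")
h=400; f=lambda i:cv2.resize(i,(int(i.shape[1]*h/i.shape[0]),h))
m=np.hstack([f(a)[:, :350],f(b)]); print(m.shape); cv2.imwrite("pics/c2.png",m[:,:800])
E
```

```text
t 13.1667 tcp [ 30.9 -20.1] 0.119 F [-0.6  0.  -0.3] q1,6 [-0.57 -1.7 ]
top lid [ 9.  15.5] r 34.7
scene lid [-6.3  1. ] r 50.6
stripe [30.6 -4.5] ang_stand -8.5
(400, 811, 3)
```

View pics/c2.png

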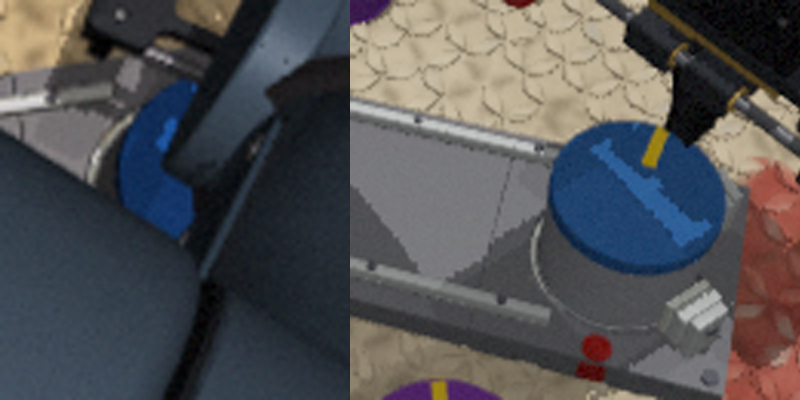

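The view has the lid at (637,195), with the fingers ending near (695,140) at the lid's far-right rim. I'll project the known points to check where the tip is relative to the lid.

Run:
```python
from rig import sensors, eyes
from h import *
S=np.array([.5487,-.223]);a=np.radians(7.4);xs=np.array([np.cos(a),np.sin(a)]);ys=np.array([-xs[1],xs[0]])
def proj(c,p):
    f=240/np.tan(np.radians(c["fov_y"]/2)); q=R.from_quat(c["attitude"]).as_matrix().T@(np.array(p)-c["xyz"]); return np.array([c["cx"]+f*q[0]/-q[2],c["cy"]-f*q[1]/-q[2]])
o=sensors.get_obs(); T=R.from_quat(o["tool_rot"]).as_matrix(); c=eyes.camera("scene"); im=c["img"].copy()
x0,y0=360,220; v=cv2.resize(im[y0:y0+120,x0:x0+120],None,fx=5,fy=5,interpolation=cv2.INTER_CUBIC)
pt=lambda p:((proj(c,p)-[x0,y0]+.5)*5)
for z,col in((.101,(255,255,0)),(.021,(0,255,0))):
    P=[pt([*(S+.05*(np.cos(t)*xs+np.sin(t)*ys)),z]) for t in np.linspace(0,6.3,60)]
    cv2.polylines(v,[np.int32(P)],True,col,1)
tip=[o["position"]+T@[x,y,.022] for x,y in((-.0095,-.015),(.0095,-.015),(.0095,.015),(-.0095,.015))]
cv2.polylines(v,[np.int32([pt(t) for t in tip])],True,(255,0,0),1)
cv2.imwrite("pics/ov.png",v[:,:,::-1])
```

```text
(no output)
```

View pics/ov.png

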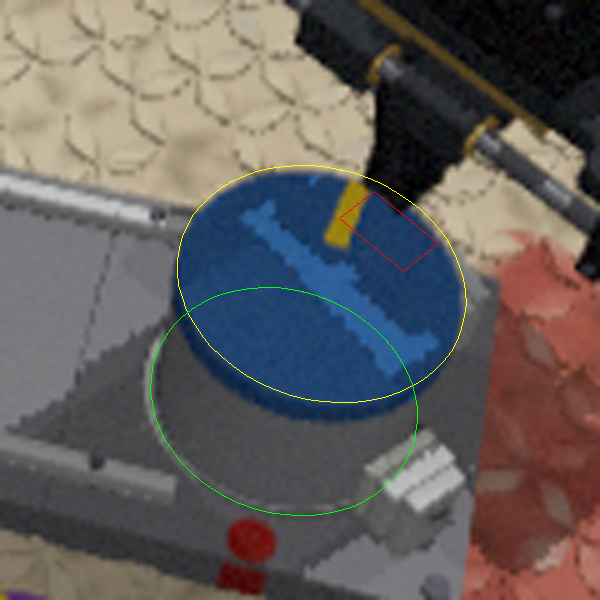

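The overlay puts the predicted tip (red, about (390,230)) inside the lid, but the visible finger ends near (400,212). The yellow and green circles fit the lid and the recess to within about 1 px. I'll compare the blue pixels numerically with and without the finger.

Run:
```python
from h import *
f=lambda n:cv2.resize(cv2.imread(n),(150,130),interpolation=cv2.INTER_AREA)
b,c=f("pics/b_scene.png"),f("pics/c_scene.png")
def lid(i):
    h=cv2.cvtColor(i,cv2.COLOR_BGR2HSV); return (cv2.inRange(h,np.array((95,120,30)),np.array((118,255,255)))|cv2.inRange(h,np.array((20,120,60)),np.array((35,255,255))))>0
B,C=lid(b),lid(c)
for r in range(36,56): print(r+215,"".join("#" if x and y else "b" if x else "c" if y else "." for x,y in zip(B[r,90:130],C[r,90:130])))
print("V of c, rows 250-266, cols 432-448"); print(c[35:52,102:119].max(2))
```

```text
251 ........................................
252 ........................................
253 ........................................
254 ........................................
255 ######b.................................
256 #########.#.............................
257 #############bc.........................
258 ########.#####cc........................
259 #############.###.......................
260 #######.##########b.....................
261 #######.####.######b....................
262 ######.###############..................
263 ######.################.................
264 ###########.############................
265 #####.###################...............
266 ##########.###############..............
267 ####.######################.............
268 #####.#####################.............
269 ######....##################............
270 #############################...........
V of c, rows 250-266, cols 432-448
[[190 174  61   4  16  22  23  18  17  18   8  13   4   7  23  25  17]
 [187 136  31   5   9  22  19   7  17  18  14  16  10  14  11  17  19]
 [177  83  12  13  11  
[... 342 characters left out ...]
 32  24  16  13  21  14   5  16   7   9  12  22  69 152 178]
 [144 106  81  51  17  21  20  14  17  13  14  11  34  85 116 154 182]
 [146  86  92  86  56  25  18  18  12  13   9  34 101 150 174 175 157]
 [124  90  97  96  88  67  22  11  12  13  24  79 131 150 184 181 179]
 [ 88  95  98  97  98  89  51  16  14  44  95 132 166 176 157 175 194]
 [ 89  99  98  98  99  98  85  36  55  89  99 100 152 185 172 176 193]
 [ 93  99  97  97  96 100 100  88  92  99  96  98 119 152 154 172 186]
 [ 98  98  97  98  99 100 100 100  99  98  97 100 101 119 144 164 159]
 [ 99  97  98  94  96  97  98 100  99 101  97  98  98 102 121 154 169]
 [ 97  98  97  97  97  97  99  99 100  99  99  98  98  97 104 151 166]]
```

Blue pixels are unchanged, so the finger hides none of the lid: it isn't where I predicted. The wrist view should settle it.

Run:
```python
from rig import sensors, eyes
from h import *; import pickle
o=sensors.get_obs(); c=eyes.camera("wrist"); pickle.dump((o,c),open("w2.pkl","wb")); v=c["img"].copy()
f=240/np.tan(np.radians(c["fov_y"]/2)); H=np.linalg.inv(c["hand_eye"])
for x,y in((-9.5,-15),(9.5,-15),(9.5,15),(-9.5,15)):
    q=H[:3,:3]@[x/1e3,y/1e3,.022]+H[:3,3]; p=(int(c["cx"]+f*q[0]/-q[2]),int(c["cy"]-f*q[1]/-q[2])); print(p); cv2.circle(v,p,3,(0,255,0),-1)
cv2.imwrite("pics/w2.png",v[:,:,::-1])
```

```text
(298, 284)
(297, 254)
(349, 254)
(348, 285)
```

View pics/w2.png

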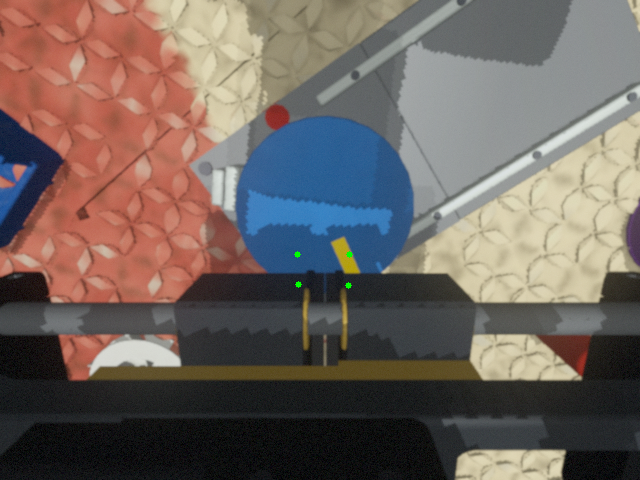

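In the wrist view the lid is at (325,200), radius 88 px, and the stripe is at (345,255). The fingers first show at row 272, against a predicted 254. Both views therefore put the real tips about 27 mm shorter than I assumed, so the fingers are still above the lid. The lid's centre is about 42 mm from the tool axis. I'll shift 4 mm inward and go down with force checks.

{"name": "drive_tool", "arguments": {
  "deltas": [
    [[2,0,1.5,0,0,0],[2,0,1.5,0,0,0],[0,0,1.5,0,0,0],[0,0,1.5,0,0,0],[0,0,0,0,0,0]]
  ]
}}

```text
time: 13.78
position: [0.5781, -0.2371, 0.1128]
tool_rot: [0.219, 0.976, 0.0, -0.0]
ft_force: [0.4, -0.2, 0.9]
grip_width: 0.0002
grip_force: 0.0
```

{"name": "drive_tool", "arguments": {
  "deltas": [
    [[0,0,1.5,0,0,0],[0,0,1.5,0,0,0],[0,0,0,0,0,0]]
  ]
}}

```text
time: 14.03
position: [0.5782, -0.2372, 0.1098]
tool_rot: [0.219, 0.976, 0.0, -0.0]
ft_force: [-0.4, -1.0, -0.0]
grip_width: 0.0007
grip_force: 0.0
```

{"name": "drive_tool", "arguments": {
  "deltas": [
    [[0,0,1.5,0,0,0],[0,0,1.5,0,0,0],[0,0,0,0,0,0]]
  ]
}}

```text
time: 14.28
position: [0.5782, -0.2372, 0.1068]
tool_rot: [0.219, 0.976, 0.0, -0.0]
ft_force: [0.1, 0.1, -0.1]
grip_width: 0.001
grip_force: 0.0
```

```bash
cat > occ.py <<'E'
from rig import sensors, eyes
from h import *
b=cv2.resize(cv2.imread("pics/b_scene.png"),(150,130),interpolation=cv2.INTER_AREA)[:,:,::-1]
c=eyes.camera("scene")["img"][215:345,330:480]
def lid(i):
    h=cv2.cvtColor(np.ascontiguousarray(i),cv2.COLOR_RGB2HSV); return (cv2.inRange(h,np.array((95,120,30)),np.array((118,255,255)))|cv2.inRange(h,np.array((20,120,60)),np.array((35,255,255))))>0
B,C=lid(b),lid(c)
for r in range(38,62): print(r+215,"".join("#" if x and y else "b" if x else "c" if y else "." for x,y in zip(B[r,90:130],C[r,90:130])))
E
python3 occ.py
```

```text
253 ...............................c........
254 ..............................c.........
255 #######.......................c.........
256 #########.#..................cc.........
257 ###########bbb..........................
258 ########.##bbb..........................
259 ##########bbb.bbb.......................
260 #######.##bbbbbbbbb.....................
261 #######.##bb.bbbbbbb....................
262 ######.###bbbbbbbbbbbb..................
263 ######.#####bbbbbbbbbbb.................
264 ###########.##bbbbbbb###................
265 #####.#########bbbbb#####...............
266 ##########.#####bbb#######..............
267 ####.###########bb#########.............
268 #####.#####################.............
269 ######....##################............
270 #############################...........
271 ##############################..........
272 ##############################..........
273 ##############################..........
274 ###############################.........
275 ###############################.........
276 ################################........
```

The fingers now cover the lid's edge from above, so the shorter-tip reading holds. I'll continue down.

{"name": "drive_tool", "arguments": {
  "deltas": [
    [[0,0,1.5,0,0,0],[0,0,1.5,0,0,0],[0,0,0,0,0,0]]
  ]
}}

```text
time: 14.58
position: [0.5782, -0.2371, 0.1038]
tool_rot: [0.219, 0.976, 0.0, -0.0]
ft_force: [-0.0, 0.2, 0.3]
grip_width: 0.0005
grip_force: 0.0
```

{"name": "drive_tool", "arguments": {
  "deltas": [
    [[0,0,1,0,0,0],[0,0,1,0,0,0],[0,0,0,0,0,0]]
  ]
}}

```text
time: 14.83
position: [0.5783, -0.2372, 0.1019]
tool_rot: [0.219, 0.976, 0.0, -0.0]
ft_force: [0.1, 0.0, -0.1]
grip_width: 0.0005
grip_force: 0.0
```

{"name": "drive_tool", "arguments": {
  "deltas": [
    [[0,0,1,0,0,0],[0,0,1,0,0,0],[0,0,0,0,0,0]]
  ]
}}

```text
time: 15.08
position: [0.5782, -0.2372, 0.0999]
tool_rot: [0.219, 0.976, 0.0, -0.0]
ft_force: [0.7, -0.1, -0.0]
grip_width: 0.0002
grip_force: 0.0
```

{"name": "drive_tool", "arguments": {
  "deltas": [
    [[0,0,1,0,0,0],[0,0,1,0,0,0],[0,0,0,0,0,0]]
  ]
}}

```text
time: 15.33
position: [0.5782, -0.2372, 0.0979]
tool_rot: [0.219, 0.976, 0.0, -0.0]
ft_force: [-0.1, 0.8, -1.0]
grip_width: 0.0004
grip_force: 0.0
```

```bash
python3 occ.py
python3 - <<'E'
from rig import robot
print([k for k in dir(robot) if k[0]!="_"], robot.tip_reach)
E
```

```text
253 ................................cc.....c
254 ................................ccc.....
255 ######b.......................ccc.......
256 #########.#...................c.........
257 ###########bbb...............c..........
258 ########.##bbb..............cc..........
259 ##########bbb.bbb...........cc..........
260 #######.##bbbbbbbbb.........c...........
261 #######.##bb.bbbbbbb....................
262 ######.##bbbbbbbbbbbbb..................
263 ######.##bbbbbbbbbbbbbb.................
264 #########bb.bbbbbbbbbbbb................
265 #####.###bbbbbbbbbbbbbb##...............
266 ##########.bbbbbbbbbb#####..............
267 ####.########bbbbbbb#######.............
268 #####.########bbbbb########.............
269 ######....#####bbb##########............
270 ###############bb############...........
271 ##############################..........
272 ##############################..........
273 ##############################..........
274 ###############################.........
275 ###############################.........
276 ################################........
['Unreachable', 'tip_reach'] 0.022
```

{"name": "drive_tool", "arguments": {
  "deltas": [
    [[0,0,1,0,0,0],[0,0,1,0,0,0],[0,0,0,0,0,0]]
  ]
}}

```text
time: 15.63
position: [0.5782, -0.2372, 0.0959]
tool_rot: [0.219, 0.976, 0.0, -0.0]
ft_force: [0.1, -0.1, -0.3]
grip_width: 0.0003
grip_force: 0.0
```

{"name": "drive_tool", "arguments": {
  "deltas": [
    [[0,0,1,0,0,0],[0,0,0,0,0,0],[0,0,0,0,0,0]]
  ]
}}

```text
time: 15.88
position: [0.5783, -0.2372, 0.0951]
tool_rot: [0.219, 0.976, 0.0, -0.0]
ft_force: [-0.2, 0.2, 0.7]
grip_width: 0.0007
grip_force: 0.0
```

{"name": "drive_tool", "arguments": {
  "deltas": [
    [[0,0,1,0,0,0],[0,0,0,0,0,0],[0,0,0,0,0,0]]
  ]
}}

```text
time: 16.13
position: [0.5783, -0.2373, 0.0941]
tool_rot: [0.219, 0.976, 0.0, -0.0]
ft_force: [0.4, 0.8, 0.1]
grip_width: 0.0005
grip_force: 0.0
```

{"name": "drive_tool", "arguments": {
  "deltas": [
    [[0,0,1,0,0,0],[0,0,0,0,0,0],[0,0,0,0,0,0]]
  ]
}}

```text
time: 16.38
position: [0.5783, -0.2372, 0.0931]
tool_rot: [0.219, 0.976, 0.0, -0.0]
ft_force: [0.4, -0.5, 0.1]
grip_width: 0.0003
grip_force: 0.0
```

{"name": "drive_tool", "arguments": {
  "deltas": [
    [[0,0,1,0,0,0],[0,0,0,0,0,0]]
  ]
}}

```text
time: 16.55
position: [0.5785, -0.2374, 0.0926]
tool_rot: [0.219, 0.976, -0.0, 0.0]
ft_force: [-0.8, 0.3, 3.3]
grip_width: 0.0005
grip_force: 1.9
```

{"name": "drive_tool", "arguments": {
  "deltas": [
    [[0,0,1,0,0,0],[0,0,0,0,0,0]]
  ]
}}

```text
time: 16.72
position: [0.5786, -0.2374, 0.0918]
tool_rot: [0.219, 0.976, -0.0, 0.0]
ft_force: [-1.2, 0.9, 6.1]
grip_width: 0.0006
grip_force: 3.0
```

{"name": "drive_tool", "arguments": {
  "deltas": [
    [[0,0,1,0,0,0],[0,0,0,0,0,0]]
  ]
}}

```text
time: 16.88
position: [0.5787, -0.2375, 0.0912]
tool_rot: [0.219, 0.976, -0.0, 0.001]
ft_force: [-1.9, 1.2, 8.0]
grip_width: 0.0005
grip_force: 3.9
```

```bash
python3 occ.py
```

```text
253 ...................................ccc..
254 ....................................ccc.
255 ##bbbbb...............................c.
256 #########.b....................ccc.....c
257 ##########bbbb.................cc.......
258 ########.#bbbb...............c..........
259 ##########bbb.bbb...........cc..........
260 #######c##bbbbbbbbb........cc...........
261 #######.##bb.bbbbbbb.......cc...........
262 ######c###bbbbbbbbbbbb.....cc...........
263 ######.##bbbbbbbbbbbbbb.................
264 #########bb.bbbbbbbbbbbb................
265 #####.###bbbbbbbbbbbbbbb#...............
266 #####b##bb.bbbbbbbbbbbb##b..............
267 ####c####bbbbbbbbbbbbb####b.............
268 #####c#####bbbbbbbbbb######.............
269 #####b..c.###bbbbbbb########............
270 ########b#####bbbb##########b...........
271 ##############bbb############b..........
272 ###############b##############..........
273 ##############################..........
274 ###############################.........
275 ###############################.........
276 ###############################b........
```

The contact spring rate is about 3 N/mm, so the tin is standing on the sprung disc: it's home. At 8 N I'll roll clockwise about the tin's axis, 38 mm along tool +x.

{"name": "drive_tool", "arguments": {
  "deltas": [
    [[0,-1,0,0,0,0.025],[0.05,-2,0,0,0,0.05],[0.07,-2.3,0,0,0,0.06],[0.07,-2.3,0,0,0,0.06],[0.07,-2.3,0,0,0,0.06],[0.07,-2.3,0,0,0,0.06],[0.07,-2.3,0,0,0,0.06],[0.07,-2.3,0,0,0,0.06]]
  ]
}}

```text
time: 17.6
position: [0.5702, -0.2499, 0.0916]
tool_rot: [0.426, 0.905, 0.001, 0.002]
ft_force: [2.7, 3.7, 7.1]
grip_width: 0.0006
grip_force: 3.4
```

```bash
python3 look.py .099 d
```

```text
t 17.6 tcp [ 17.9 -29.5] 0.0916 F [2.7 3.7 7.1] q1,6 [-0.59 -1.29]
top lid [34.5 10.9] r 16.4
scene lid [-5.1  1. ] r 50.0
```

{"name": "drive_tool", "arguments": {
  "deltas": [
    [[0.07,-2.3,0,0,0,0.06],[0.07,-2.3,0,0,0,0.06],[0.07,-2.3,0,0,0,0.06],[0.07,-2.3,0,0,0,0.06],[0.07,-2.3,0,0,0,0.06],[0.07,-2.3,0,0,0,0.06],[0.07,-2.3,0,0,0,0.06],[0.07,-2.3,0,0,0,0.06]]
  ]
}}

```text
time: 18.37
position: [0.5546, -0.2581, 0.0919]
tool_rot: [0.629, 0.777, 0.002, 0.003]
ft_force: [3.5, 4.0, 7.0]
grip_width: -0.0001
grip_force: 3.7
```

```bash
cat > wl.py <<'E'
from rig import sensors, eyes
from h import *
S=np.array([.5487,-.223]);a=np.radians(7.4);xs=np.array([np.cos(a),np.sin(a)]);ys=np.array([-xs[1],xs[0]])
def st(p): d=np.asarray(p)[:2]-S; return (np.array([d@xs,d@ys])*1e3).round(1)
o=sensors.get_obs(); c=eyes.camera("wrist"); roi=(150,60,480,275)
b,_=blobs(c["img"],(95,110,30),(118,255,255),roi,200); y,_=blobs(c["img"],(20,110,50),(35,255,255),roi,15)
P=np.vstack([x for x in b]); p,r=circ(c,P,.1,o); T=R.from_quat(o["tool_rot"]).as_matrix()
print("lid",st(p),"r",r.round(4),"in tool",((T.T@(np.r_[p,.1]-o["position"]))*1e3).round(1),"F",o["ft_force"].round(1),"q6",o["q"][5].round(2))
for k in y[:2]:
    pts=np.array([st(onz(c,q[0],.1,o)) for q in k]); m=pts.mean(0); d=m-st(p); print("stripe",m.round(1),len(k),"ang",np.degrees(np.arctan2(d[1],d[0])).round(1),"axis",np.degrees(np.arctan2(*np.linalg.svd(pts-m)[2][0][::-1])).round(1))
E
python3 look.py .099; python3 wl.py
```

```text
t 18.3667 tcp [  1.4 -35.6] 0.0919 F [3.5 4.  7. ] q1,6 [-0.62 -0.83]
top lid [28.8 -0.3] r 22.5
scene lid [-4.8 -2.3] r 51.4
lid [ 0.7 -0.8] r 0.048 in tool [34.6  2.7 -8.2] F [2.8 3.6 7.7] q6 -0.83
stripe [ 10.2 -21.6] 49 ang -65.3 axis 161.9
```

{"name": "drive_tool", "arguments": {
  "deltas": [
    [[0.07,-2.2,0,0,0,0.06],[0.07,-2.2,0,0,0,0.06],[0.07,-2.2,0,0,0,0.06],[0.07,-2.2,0,0,0,0.06],[0.07,-2.2,0,0,0,0.06],[0.07,-2.2,0,0,0,0.06],[0.07,-2.2,0,0,0,0.06],[0.07,-2.2,0,0,0,0.06]]
  ]
}}

```text
time: 19.18
position: [0.5374, -0.2587, 0.0918]
tool_rot: [0.796, 0.606, 0.002, 0.003]
ft_force: [3.7, 2.5, 6.3]
grip_width: 0.0008
grip_force: 3.1
```

{"name": "drive_tool", "arguments": {
  "deltas": [
    [[0.07,-2.2,0,0,0,0.06],[0.07,-2.2,0,0,0,0.06],[0.07,-2.2,0,0,0,0.06],[0.07,-2.2,0,0,0,0.06],[0.07,-2.2,0,0,0,0.06],[0.07,-2.2,0,0,0,0.06],[0.07,-2.2,0,0,0,0.06],[0.07,-2.2,0,0,0,0.06]]
  ]
}}

```text
time: 19.85
position: [0.5224, -0.251, 0.0919]
tool_rot: [0.917, 0.399, 0.003, 0.003]
ft_force: [4.3, 0.8, 5.8]
grip_width: 0.0007
grip_force: 2.9
```

```bash
python3 look.py .099; python3 wl.py
```

```text
t 19.85 tcp [-29.7 -24.3] 0.0919 F [4.3 0.8 5.8] q1,6 [-0.64  0.11]
top lid [19.4  2.9] r 34.5
scene lid [-34.8 -13.3] r 26.5
stripe [-53.4 -32.2] ang_stand -134.5
lid [1.5 1.5] r 0.0477 in tool [40.6  0.6 -8.1] F [ 2.5 -0.1  6.2] q6 0.11
stripe [ -6.7 -26. ] 83 ang -106.7 axis -100.4
```

{"name": "drive_tool", "arguments": {
  "deltas": [
    [[0.1,-2.4,0.1,0,0,0.06],[0.1,-2.4,0.1,0,0,0.06],[0.1,-2.4,0,0,0,0.06],[0.1,-2.4,0,0,0,0.06],[0.1,-2.4,0,0,0,0.06],[0.1,-2.4,0,0,0,0.06],[0.1,-2.4,0,0,0,0.06],[0.1,-2.4,0,0,0,0.06]]
  ]
}}

```text
time: 20.67
position: [0.5122, -0.2356, 0.0917]
tool_rot: [0.985, 0.17, 0.003, 0.003]
ft_force: [3.3, -1.4, 6.0]
grip_width: 0.0007
grip_force: 3.1
```

{"name": "drive_tool", "arguments": {
  "deltas": [
    [[0.1,-2.4,0.1,0,0,0.06],[0.1,-2.4,0.1,0,0,0.06],[0.1,-2.4,0,0,0,0.06],[0.1,-2.4,0,0,0,0.06],[0.1,-2.4,0,0,0,0.06],[0.1,-2.4,0,0,0,0.06],[0,0,0,0,0,0]]
  ]
}}

```text
time: 21.25
position: [0.5099, -0.2213, 0.0915]
tool_rot: [1.0, -0.009, 0.004, 0.002]
ft_force: [2.7, -0.7, 5.9]
grip_width: 0.0004
grip_force: 3.2
```

```bash
python3 look.py .099; python3 wl.py
```

```text
t 21.25 tcp [-38.3   6.7] 0.0915 F [ 2.7 -0.7  5.9] q1,6 [-0.61  0.98]
top lid [22.  13.4] r 29.0
scene lid [-12.4   3.4] r 46.4
stripe [-64.3 -14.3] ang_stand -161.2
lid [1.5 1.5] r 0.0481 in tool [40.2 -0.7 -8.2] F [ 3.5 -0.   7. ] q6 0.98
stripe [-24.1 -11.8] 86 ang -152.5 axis -146.3
```

{"name": "drive_tool", "arguments": {
  "deltas": [
    [[0.1,-2.4,0,0,0,0.06],[0.1,-2.4,0,0,0,0.06],[0.1,-2.4,0,0,0,0.06],[0.1,-2.4,0,0,0,0.06],[0.1,-2.4,0,0,0,0.06],[0.1,-2.4,0,0,0,0.06],[0,0,0,0,0,0]]
  ]
}}

```text
time: 21.98
position: [0.5127, -0.2073, 0.0915]
tool_rot: [0.982, -0.187, 0.004, 0.002]
ft_force: [2.2, -1.3, 6.4]
grip_width: 0.0008
grip_force: 3.4
```

{"name": "drive_tool", "arguments": {
  "deltas": [
    [[0,0,-2,0,0,0],[0,0,-3,0,0,0],[0,0,-10,0,0,0],[-15,0,-20,0,0,0],[-25,0,-25,0,0,0],[-25,0,-20,0,0,0],[-10,0,0,0,0,0],[0,0,0,0,0,0]]
  ]
}}

```text
time: 22.65
position: [0.4374, -0.1763, 0.1705]
tool_rot: [0.982, -0.187, -0.001, -0.0]
ft_force: [0.1, -0.3, -0.8]
grip_width: 0.0006
grip_force: 0.0
```

```bash
sed -i 's/,480,275)/,480,268)/' wl.py; python3 look.py .101; python3 wl.py
```

```text
t 22.65 tcp [-104.4   60.7] 0.1705 F [ 0.1 -0.3 -0.8] q1,6 [-0.62  1.33]
top lid [1.6 3.8] r 48.2
scene lid [-17.6   8.9] r 33.0
stripe [-73.8  15.1] ang_stand 173.7
lid [0.8 2.3] r 0.0488 in tool [117.2  -0.4  69.7] F [-0.5 -0.6  0.2] q6 1.33
stripe [-31.3  -2.7] 89 ang -171.2 axis -171.5
stripe [-116.3   54. ] 73 ang 156.2 axis 80.1
```

The stripe is at -171° in the stand frame, so it needs about 9° more. I'll press again and add a short roll, then back off and check against the red mark.

{"name": "drive_tool", "arguments": {
  "deltas": [
    [[20,0,0,0,0,0],[30,0,20,0,0,0],[25,0,25,0,0,0],[0,0,18,0,0,0],[0,0,8,0,0,0],[0,0,4,0,0,0],[0,0,3,0,0,0],[0,0,2,0,0,0]]
  ]
}}

```text
time: 23.47
position: [0.5092, -0.205, 0.0904]
tool_rot: [0.982, -0.186, -0.0, -0.0]
ft_force: [-2.0, -0.0, 10.2]
grip_width: 0.0007
grip_force: 5.0
```

{"name": "drive_tool", "arguments": {
  "deltas": [
    [[0,0,0,0,0,0],[0.1,-1.6,0,0,0,0.04],[0.1,-1.6,0,0,0,0.04],[0.1,-1.6,0,0,0,0.04],[0.1,-1.6,0,0,0,0.04],[0,0,0,0,0,0]]
  ]
}}

```text
time: 23.97
position: [0.5136, -0.2003, 0.0918]
tool_rot: [0.964, -0.265, 0.002, 0.001]
ft_force: [-0.6, 0.3, 5.3]
grip_width: 0.0004
grip_force: 2.9
```

{"name": "drive_tool", "arguments": {
  "deltas": [
    [[0,0,-2,0,0,0],[0,0,-3,0,0,0],[0,0,-10,0,0,0],[-15,0,-20,0,0,0],[-25,0,-25,0,0,0],[-25,0,-20,0,0,0],[-10,0,0,0,0,0],[0,0,0,0,0,0]]
  ]
}}

```text
time: 24.63
position: [0.4461, -0.1599, 0.1709]
tool_rot: [0.964, -0.264, -0.0, -0.0]
ft_force: [-0.9, -0.1, 0.3]
grip_width: 0.0006
grip_force: 0.0
```

```bash
cat >> wl.py <<'E'
m,_=blobs(c["img"],(0,150,60),(8,255,255),None,15)
for k in m[:4]: print("red",st(onz(c,k.mean((0,1)),.025,o)),len(k))
cv2.imwrite("pics/wl_%d.png"%(o["time"]*100),c["img"][:,:,::-1])
E
python3 wl.py
```

```text
lid [3.9 2.3] r 0.049 in tool [122.1  -2.2  70.9] F [-0.9 -0.1  0.3] q6 1.52
stripe [-28.7   0.6] 88 ang -177.0 axis -177.3
stripe [-116.6   57.1] 77 ang 155.5 axis 86.3
red [-63.4   0.7] 58
red [-188.7 -145.5] 87
red [ -64.3 -140.4] 171
red [-118.  -133.5] 100
```

{"name": "drive_tool", "arguments": {
  "deltas": [
    [[20,0,0,0,0,0],[30,0,20,0,0,0],[25,0,25,0,0,0],[0,0,18,0,0,0],[0,0,8,0,0,0],[0,0,4,0,0,0],[0,0,3,0,0,0],[0,0,2,0,0,0]]
  ]
}}

```text
time: 25.35
position: [0.5122, -0.1995, 0.0904]
tool_rot: [0.964, -0.264, -0.0, 0.0]
ft_force: [-2.4, 0.7, 10.3]
grip_width: 0.0005
grip_force: 5.1
```

{"name": "drive_tool", "arguments": {
  "deltas": [
    [[0,0,0,0,0,0],[0.1,-1.2,0,0,0,0.03],[0.1,-1.2,0,0,0,0.03],[0.1,-1.2,0,0,0,0.03],[0,0,0,0,0,0]]
  ]
}}

```text
time: 25.77
position: [0.5145, -0.1966, 0.0915]
tool_rot: [0.951, -0.308, 0.0, 0.0]
ft_force: [-1.6, 0.2, 6.5]
grip_width: 0.0005
grip_force: 3.3
```

{"name": "drive_tool", "arguments": {
  "deltas": [
    [[0,0,-2,0,0,0],[0,0,-3,0,0,0],[0,0,-10,0,0,0],[-15,0,-20,0,0,0],[-25,0,-25,0,0,0],[-25,0,-20,0,0,0],[-10,0,0,0,0,0],[0,0,0,0,0,0]]
  ]
}}

```text
time: 26.43
position: [0.4523, -0.1514, 0.1711]
tool_rot: [0.952, -0.307, 0.0, 0.0]
ft_force: [-0.4, -0.0, 0.0]
grip_width: 0.0004
grip_force: 0.0
```

```bash
python3 wl.py
```

```text
lid [4.1 1.5] r 0.0488 in tool [122.   -2.2  71.1] F [-0.4 -0.   0. ] q6 1.64
stripe [-28.4   2.6] 86 ang 178.0 axis 177.6
stripe [-116.4   57.7] 74 ang 155.0 axis 92.8
red [-187.5 -145.9] 148
red [-63.6   0.2] 52
red [-118.5 -134.3] 137
red [ -64.2 -139.4] 165
```

The wrist view now gives 178°, within about 2° of the mark. I'll move well clear and check with the fixed cameras.

{"name": "drive_tool", "arguments": {
  "deltas": [
    [[0,0,-30,0,0,0],[0,-25,-30,0,0,0],[0,-35,-30,0,0,0],[0,-40,-20,0,0,0],[0,-40,0,0,0,0],[0,-40,0,0,0,0],[0,-30,0,0,0,0],[0,0,0,0,0,0]]
  ]
}}

```text
time: 27.15
position: [0.5778, 0.0164, 0.2745]
tool_rot: [0.952, -0.305, 0.001, -0.001]
ft_force: [0.2, -0.9, -0.2]
grip_width: 0.0001
grip_force: 0.0
```

```bash
python3 look.py .101 e
python3 - <<'E'
import cv2,numpy as np
a=cv2.imread("pics/e_top.png");b=cv2.imread("pics/e_scene.png")
f=lambda i:cv2.resize(i,(400,int(i.shape[0]*400/i.shape[1])))
a,b=f(a),f(b); h=min(len(a),len(b)); cv2.imwrite("pics/e2.png",np.hstack([a[:h],b[:h]]))
E
```

```text
t 27.15 tcp [ 59.6 233.7] 0.2745 F [ 0.2 -0.9 -0.2] q1,6 [-0.17  2.02]
top lid [2.4 2.8] r 49.8
stripe [-30.7   3.2] ang_stand 179.3
scene lid [-2.5  2.4] r 50.8
stripe [-65.1   5.2] ang_stand 177.4
```

View pics/e2.png

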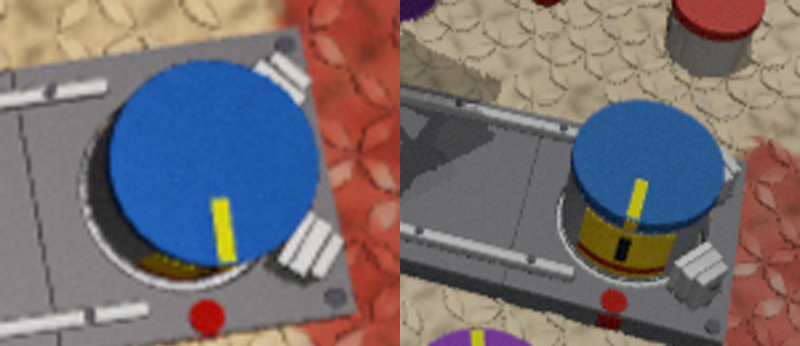

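The left view (top) shows the tin in its seat, with the stripe from (218,200) to (226,262) pointing to the front. On the right (scene), the label's black bar at (623,248) lines up with the red mark at (613,300). The stripe measures 177° to 179° against a target of 180°, the arm is clear, and the bystanders I can see haven't moved.

```bash
python3 -c "
from rig import ticket
print(ticket.hand_in())"
```

```text
the job is handed in; nothing more can be done
None
```

I've handed in the job: the tin is home in the seat and upright, with its label facing the front about 2° off the red mark, at 27 s of the allowed 54 s; the judge's result was not shown.

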